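# Sauce bottle into the pull-out holder of the table caddy

### The arm

A 6-joint arm with a two-finger parallel gripper is mounted at the origin on the work surface. World frame = base frame: x ahead of the robot, y to its left, z up, the work surface at z = 0. Lengths are in m, angles in rad, forces in N, time in s.
With the tool pointing down it reaches from about 0.275 to 0.85 m from the base axis. Payload 19 kg.
Tool frame: the origin (TCP) lies midway between the tips of the shut fingers; the grasp point (between the pads) lies 19 mm behind it (r.grip_depth is the z of the grasp point in the tool frame, in m); z points along the fingers, y is the line along which they close (so a half turn about z gives the same grasp; the last joint's range is limited). The gripper opens to 85 mm and grips with 20 to 120 N. Pads are 22 mm wide; open, the fingers measure 114 mm over their backs; the gripper's body (76 mm by 85 mm) begins 54 mm behind the grasp point. The pads swing forward as they close: fully open they stand 13 mm farther back than shut.
Start: joints at [-1.481, 0.15, 1.437, -0, 1.554, -0.134], TCP at [0.128, -0.561, 0.231] pointing down, gripper open.
Joint ranges: [-2.8, 2.8], [-0.68, 2.1], [0.12, 2.68], [-1.39, 4.53], [0.16, 2.79], [-2.81, 2.81]. Speed limits (rad/s): [1.89, 1.89, 2.22, 3.01, 3.01, 3.01].

### API

Orientations are given as a rotation vector (axis times angle).
In Python, from cell import r gives the robot as it stands. The module is installed in compiled form; this text tells all that it offers.
- The arm moves only by the tool step_arm, never from a script. Its argument "increments" is a list of rows, each a list of 4 numbers: the shift along the tool's x, y, z each as a share of 0.1 m, from -1 to 1, then the turn about the tool's z as a share of pi rad, from -1 to 1. A call has 1 to 8 rows; each row shifts and turns the commanded pose from where the row before left it, along the tool's axes as they then stand; what a row does not reach is not made up. A row lasts 1/10 s, in which the tool goes at most 50 mm and 8.59 degrees, less where a joint would pass 70% of its speed; a pose out of reach is approached as far as the arm can. A call with a number of a shift or a turn outside -1 to 1 is refused whole. A call with a gripper value outside its range is refused whole. "jaw" is the opening, from -1 (shut) to 1 (fully open), set as the call begins (left out, the last holds). The fingers move at their own pace and stop on an object; "grip_force" is the grip in N (left out, the last holds). Time passes only in rows, so rows that do not move let the fingers close. It gives the time, the measured TCP pose, the force, the opening and the grip force at its end, in the units of the state.
- r.get_obs(): the state, without advancing time (a new reading comes with each control period).
- r.get_image(name): name is "scene" or "top"; returns the picture (384x512x3 uint8, red, green, blue); there is no depth.
- r.camera_params(name): a dict with "vertical_fov" (degrees; the focal length in pixels is half the picture's height over the tangent of half this angle, whatever the lens; pixels are square), "cx", "cy" (the principal point, pixels), "xyz" and "rotation" of the camera in the world. Camera axes: x right, y down, z forward; pixel columns grow to the right and rows downward; lengths in m; the calibration is good to about 2 mm. A picture is of the moment at which its call begins. camera_params takes no time and is no camera call.
- r.sign_off(): hands the job in; it is judged then, once.
The state is a dict: "time_s": time; "q": joint angles; "joint_velocities": joint speeds; "tau": joint torques, N m; "tcp_pos": TCP position; "orientation": TCP orientation; "wrist_force": force on the tool from outside, world axes, zero at the start; "torque": the same for the moment, N m; "gripper_width": finger opening in m; "finger_force": force on a finger pad.
Only numpy, scipy, OpenCV 4.12 (cv2) and the standard library are available. Lean on these libraries where they do the work, as an engineer would, in place of code of your own. Each camera call takes 0.05 s, during which the arm holds its last target. There are 200 camera calls.

### The job

Pull the caddy's spring-loaded bottle holder out by its black grip all the way to its stop, so that it stays out, then stand the tall sauce bottle upright in the holder's ring, down on its floor, and let go. The holder must stay fully out, and the jar, the cup and the pot must be left standing where they are.

Things in the scene. Friction and masses are not known exactly. Their poses are not given: they have to be found in the camera images.
- caddy: fixed steel box 170 deep (x) x 130 wide (y) x 150 mm high. Origin at table level below the middle of its front face; +x points into the caddy, -x out of its front. Its top shelf (146 wide, underside 140 mm up) overhangs the front by 40 mm: the black grip below needs a tool tilted 30 to 40 deg, fingers down and into the caddy. Two spice pots fixed on the shelf's rear, top 203 mm up
- holder (a joint): how far the bottle holder is pulled out, in m: 0 home, 0.14 at its stop. It slides level along the caddy's -x. An over-centre spring resists with up to about 10 N and draws the holder home if let go before about 0.122; past that it draws it to the stop and keeps it there with about 8 N
- pull_grip (a point): grasp point of the holder's black grip, 62 mm above the table; moves with the holder; axes as the caddy's. The grip is an upright paddle 18 mm thick (y: pinch across this), 46 high (25 below this point to 21 above), 63 deep (21 mm in front of this point to 42 behind). Home: the point is 52 mm in front of the caddy's front face, 12 mm out from under the shelf's edge
- ring_floor (a point): centre of the floor inside the holder's round ring, 18 mm above the table; moves with the holder; axes as the caddy's. Ring bore 56 mm, outside 66, 37 high above this floor. Home: hidden 45 mm behind the caddy's face; fully out: 95 mm in front of it. In front of it (-x) are the holder's front plate (51 mm off, 108 wide, top 68 mm above the table) and the grip's point (97 mm off)
- bottle: tall plain steel sauce bottle, loose, standing upright: diameter 48 mm up to 110 mm, then a shoulder to a 24 mm neck, 140 mm high in all, about 0.25 kg. Origin at the centre of its underside, z up its axis. Grasp it across the body about 95 mm above the underside
- jar: bystander: short wide steel jar with a lid, diameter 58 mm, 78 mm high, loose. Origin at the centre of its underside
- cup: bystander: open steel drinking cup, rim diameter 70 mm, 75 mm high, loose. Origin at the centre of its underside
- pot: bystander: aluminium cooking pot, rim diameter 150 mm, 80 mm high, with handles, loose, 0.8 kg. Origin at the centre of its underside
Not all that is in view belongs to the job. Leave any pink or yellow look-alike of the bottle alone.

How it is judged:
By the outcome, as a careful person would: the job done as asked, in the order asked, and still so for the second after the job is handed in, with the robot touching nothing.
It also fails if it takes over 64 s, if anything falls off the work surface, if the arm or the gripper's body presses on something with over 40 N, if the wrist force passes 120 N, or if a joint passes its speed limit or range.

## Working session

There is one attempt and no reset: what is moved stays moved. The work goes in short steps, Python scripts to look and compute and a tool call to move; the robot and the scene stay as the last step left them, time stands still between calls to the robot, and variables do not carry over. Pictures are saved under pics/ and viewed, at most 10 in all, crops included, and the job is handed in when it is done.

Besides the shell and the picture viewer there is one more tool, called after "Emit:" by a JSON object that holds its "op" and its "data", one argument or row to a line. step_arm: Moves the arm, as the interface text tells. Its arguments: {"type":"object","properties":{"increments":{"type":"array","items":{"type":"array","items":{"type":"number"}}},"jaw":{"type":"number"},"grip_force":{"type":"number"}},"required":["increments"]}

```bash
mkdir -p pics; python3 - <<'E'
from cell import r
import cv2,numpy as np
for n in("scene","top"):
    im=r.get_image(n); cv2.imwrite(f"pics/{n}0.png",im[:,:,::-1])
    print(n,r.camera_params(n))
o=r.get_obs();print(o, r.grip_depth)
E
```

```text
scene {'vertical_fov': 49.91449674725572, 'cx': 249.72806071140144, 'cy': 191.55772955611, 'xyz': array([0.83082936, 0.44267381, 0.88201705]), 'rotation': array([-0.83915837, -2.71776442,  0.8581123 ])}
top {'vertical_fov': 54.71758621917049, 'cx': 258.87016303123653, 'cy': 190.75922140599926, 'xyz': array([ 0.44814963, -0.04823331,  1.23640869]), 'rotation': array([-2.16243396,  2.18770961, -0.03350165])}
{'time_s': 0.1, 'q': array([-1.48099418e+00,  1.50924057e-01,  1.43795004e+00, -3.47679430e-06,
        1.55381262e+00, -1.34003563e-01]), 'joint_velocities': array([-0.00093803, -0.00096424, -0.00280236,  0.00165247,  0.00099169,
       -0.00128884]), 'tau': array([ 3.21064894e-03, -7.14382339e+01, -5.71794963e+01, -2.73102733e-04,
        7.00721124e-03, -3.33221169e-05]), 'tcp_pos': array([ 0.12757397, -0.56043924,  0.23075106]), 'orientation': array([-3.12085623e+00, -3.50697879e-01, -3.25076695e-05]), 'wrist_force': array([-0.47720575, -0.35864421, -0.25210658]), 'torque': array([ 0.02393285, -0.02800667,  0.053638  ]), 'finger_force': 0.0, 'gripper_width': 0.08531241684583458} -0.0187
```

View pics/scene0.png

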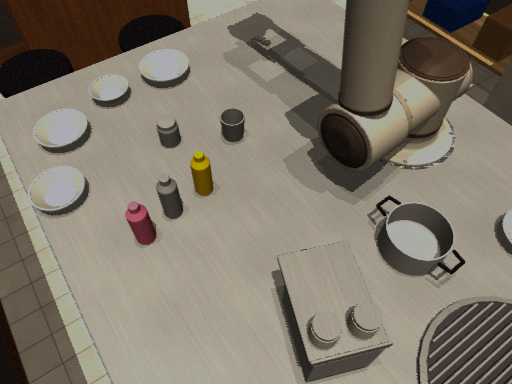

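View pics/top0.png

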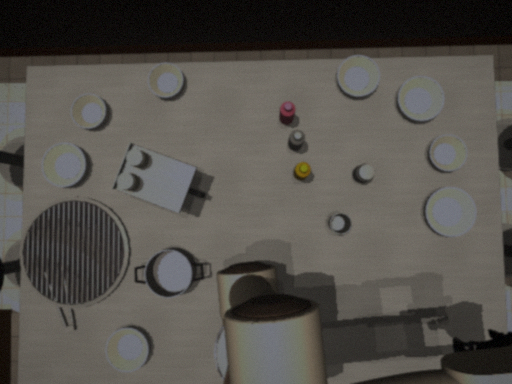

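The scene view shows the steel bottle at (171,197) between the pink one (141,222) and the yellow one (202,173), with the caddy at (330,310). In the top view the bottle is at (297,138), the caddy shelf spans (115–197,145–213), and the grip is near (200,193). I'll enlarge these areas next.

```bash
cat > h.py <<'E'
import numpy as np,cv2
from scipy.spatial.transform import Rotation as R
from cell import r
P={n:r.camera_params(n) for n in("scene","top")}
def ray(n,u,v):
    p=P[n];f=192/np.tan(np.radians(p["vertical_fov"]/2))
    d=R.from_rotvec(p["rotation"]).apply([(u-p["cx"])/f,(v-p["cy"])/f,1]);return np.array(p["xyz"]),d/np.linalg.norm(d)
def plane(n,u,v,z):
    o,d=ray(n,u,v);return o+d*(z-o[2])/d[2]
def proj(n,X):
    p=P[n];f=192/np.tan(np.radians(p["vertical_fov"]/2))
    c=R.from_rotvec(p["rotation"]).inv().apply(np.array(X)-p["xyz"]);return np.array([p["cx"]+f*c[0]/c[2],p["cy"]+f*c[1]/c[2]])
def tri(a,b):
    (o1,d1),(o2,d2)=ray("scene",*a),ray("top",*b)
    s=np.linalg.lstsq(np.c_[d1,-d2],o2-o1,rcond=None)[0]
    x,y=o1+d1*s[0],o2+d2*s[1];return (x+y)/2,np.linalg.norm(x-y)
E
python3 - <<'E'
import cv2,numpy as np
s=cv2.imread("pics/scene0.png");t=cv2.imread("pics/top0.png")
def c(im,x,y,w,h): return cv2.resize(cv2.convertScaleAbs(im[y:y+h,x:x+w],alpha=1.5),(400,300),interpolation=cv2.INTER_CUBIC)
a=np.vstack([np.hstack([c(t,110,140,108,81),c(t,260,95,80,60)]),np.hstack([c(s,260,230,160,120),c(s,115,140,120,90)])])
cv2.imwrite("pics/comp.png",a)
E
```

```text
(no output)
```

View pics/comp.png

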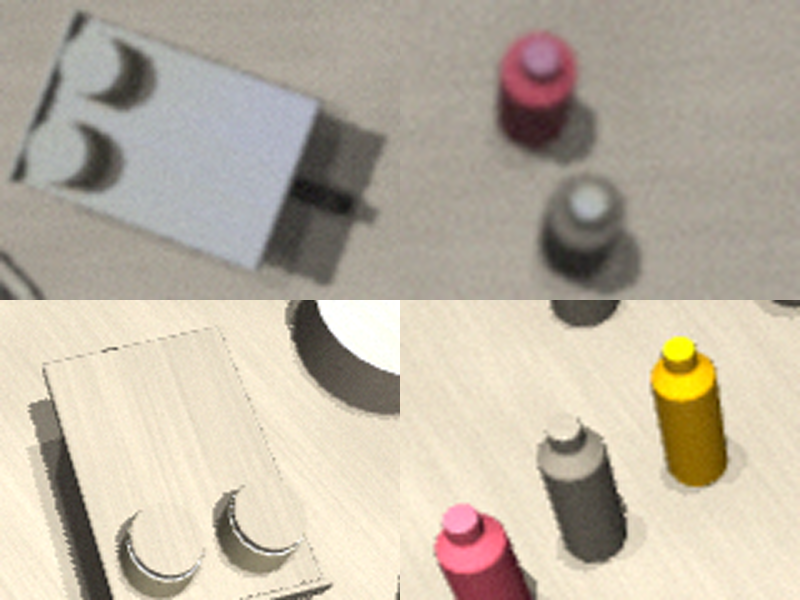

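The crop shows the shelf's front corners at top pixels (196.4,167) and (179.7,212.9), which match scene pixels (276.8,256.4) and (348,240.8). The bottle cap is at top (297.6,136) and scene (164.5,179), and the black grip's front end is near top (204.5,195).

```bash
python3 - <<'E'
from h import *
np.set_printoptions(precision=4,suppress=True)
A,ea=tri((276.8,256.4),(196.4,167));B,eb=tri((348,240.8),(179.7,212.9))
print("corners",A,ea,B,eb,np.linalg.norm(A-B))
zz=.15
Pt=[plane("top",u,v,zz) for u,v in((196.4,167),(179.7,212.9),(131,143.2),(112.7,188.6))]
Ps=[plane("scene",u,v,zz) for u,v in((276.8,256.4),(348,240.8))]
print(Pt,Ps)
A,B,C,D=Pt
ax=((C-A)+(D-B));ax/=np.linalg.norm(ax);w=(A-B);print("lens",np.linalg.norm(C-A),np.linalg.norm(D-B),np.linalg.norm(w),"yaw x",np.degrees(np.arctan2(ax[1],ax[0])),"from edge",np.degrees(np.arctan2(w[1],w[0]))+90, "edge scene",np.degrees(np.arctan2(*(Ps[0]-Ps[1])[[1,0]]))+90)
ax[2]=0
o=(A+B)/2+ax*.04;print("caddy origin",o,"scene",(Ps[0]+Ps[1])/2+ax*.04)
print("grip pt",o-ax*.052,"grip front seen",plane("top",204.5,194.8,.083)+.021*ax)
print("bottle cap",tri((164.5,179),(297.6,136)), plane("top",297.6,136,.14),plane("scene",164.5,179,.14))
print("base",plane("scene",174,213.5,0))
for n,uv in (("yellow",(303,169)),("pink",(288,107))):print(n,plane("top",*uv,.14))
print("jar",plane("top",366,171,.078),"cup",plane("top",341,221,.075),"pot",plane("top",174,271,.08))
E
```

```text
corners [0.5887 0.1712 0.1423] 0.0013474145958880554 [0.4511 0.2228 0.1415] 0.005510347547015157 0.14693884505455462
[array([0.5882, 0.1693, 0.15  ]), array([0.453 , 0.2187, 0.15  ]), array([0.6627, 0.3659, 0.15  ]), array([0.5273, 0.4195, 0.15  ])] [array([0.5907, 0.1745, 0.15  ]), array([0.4533, 0.2271, 0.15  ])]
lens 0.21030388474913675 0.21404595443817984 0.1439629140717046 yaw x 69.48300913375704 from edge 69.89985952618989 edge scene 69.0542228356478
caddy origin [0.5346 0.2315 0.15  ] scene [0.536  0.2382 0.15  ]
grip pt [0.5164 0.1828 0.15  ] grip front seen [0.5164 0.1769 0.083 ]
bottle cap (array([ 0.6801, -0.1328,  0.1304]), np.float64(0.00022796170380840703)) [ 0.678 -0.132  0.14 ] [ 0.6821 -0.1255  0.14  ]
base [ 0.6846 -0.1223  0.    ]
yellow [ 0.5789 -0.1462  0.14  ]
pink [ 0.7663 -0.1048  0.14  ]
jar [ 0.5772 -0.347   0.078 ] cup [ 0.4229 -0.2666  0.075 ] pot [0.2734 0.2533 0.08  ]
```

Emit:
{"op": "step_arm", "data": {
  "increments": [
    [0,0,-0.2,-0.045],
    [0,0,-0.2,-0.045],
    [0,0,-0.2,-0.045],
    [0,0,-0.2,-0.045],
    [0,0,-0.2,-0.045],
    [0,0,-0.2,-0.045],
    [0,0,-0.2,-0.045]
  ]
}}

```text
time_s: 0.8
tcp_pos: [0.1276, -0.5605, 0.3718]
orientation: [-2.575, -1.798, -0.001]
wrist_force: [-0.0, -0.5, -0.1]
gripper_width: 0.0853
finger_force: 0.0
```

Emit:
{"op": "step_arm", "data": {
  "increments": [
    [0.47,0.12,0,0],
    [0.47,0.12,0,0],
    [0.47,0.12,0,0],
    [0.47,0.12,0,0],
    [0.47,0.12,0,0],
    [0.47,0.12,0,0],
    [0.47,0.12,0,0]
  ]
}}

```text
time_s: 1.5
tcp_pos: [0.3219, -0.28, 0.3712]
orientation: [-2.581, -1.791, -0.0]
wrist_force: [1.9, -0.1, -1.2]
gripper_width: 0.085
finger_force: 0.0
```

Emit:
{"op": "step_arm", "data": {
  "increments": [
    [0.47,0.12,0,0],
    [0.47,0.12,0,0],
    [0.47,0.12,0,0],
    [0.47,0.12,0,0],
    [0.47,0.12,0,0],
    [0.47,0.12,0,0],
    [0.47,0.12,0,0]
  ]
}}

```text
time_s: 2.2
tcp_pos: [0.5159, -0.0009, 0.3712]
orientation: [-2.581, -1.791, 0.0]
wrist_force: [0.6, -1.1, -0.5]
gripper_width: 0.0851
finger_force: 0.0
```

Emit:
{"op": "step_arm", "data": {
  "increments": [
    [0.31,-0.39,0,0],
    [0.31,-0.39,0,0],
    [0.31,-0.39,0,0],
    [0.31,-0.39,0,0],
    [0.31,-0.39,0,0],
    [0.31,-0.39,0,0],
    [0.31,-0.39,0,0]
  ]
}}

```text
time_s: 2.9
tcp_pos: [0.3338, 0.2972, 0.3713]
orientation: [-2.581, -1.791, -0.0]
wrist_force: [0.6, 0.3, 0.1]
gripper_width: 0.0857
finger_force: 0.0
```

Emit:
{"op": "step_arm", "data": {
  "increments": [
    [0.31,-0.39,0,0],
    [0.31,-0.39,0,0],
    [0.31,-0.39,0,0],
    [0.31,-0.39,0,0],
    [0.31,-0.39,0,0],
    [0.31,-0.39,0,0],
    [0.31,-0.39,0,0]
  ]
}}

```text
time_s: 3.6
tcp_pos: [0.1539, 0.5961, 0.3711]
orientation: [2.581, 1.791, -0.0]
wrist_force: [1.4, 0.2, 0.4]
gripper_width: 0.0856
finger_force: 0.0
```

```bash
python3 -c "
from cell import r
print(r.get_obs()['q'])"
```

```text
[ 1.19311265e+00  2.34537147e-01  1.05995783e+00 -3.05799486e-05
  1.84731563e+00  1.55022251e+00]
```

Emit:
{"op": "step_arm", "data": {
  "increments": [
    [0.5,0,0,0],
    [0.5,0,0,0],
    [0.5,0,0,0],
    [0.5,0,0,0],
    [0.5,0,0,0],
    [0.5,0,0,0]
  ]
}}

```text
time_s: 4.2
tcp_pos: [0.2319, 0.7951, 0.3646]
orientation: [-2.571, -1.785, -0.023]
wrist_force: [0.3, 0.4, 1.0]
gripper_width: 0.0853
finger_force: 0.0
```

Emit:
{"op": "step_arm", "data": {
  "increments": [
    [0.5,0,0,0],
    [0.5,0,0,0]
  ]
}}

```text
time_s: 4.4
tcp_pos: [0.2501, 0.8314, 0.3256]
orientation: [-2.546, -1.767, -0.079]
wrist_force: [-0.7, -0.2, -0.2]
gripper_width: 0.0853
finger_force: 0.0
```

```bash
python3 -c "
from cell import r
print(r.get_obs()['q'])"
```

```text
[1.18750797 0.91194004 0.12290708 0.00760741 2.04124769 1.5486624 ]
```

Emit:
{"op": "step_arm", "data": {
  "increments": [
    [0.6,0,-0.5,0],
    [0.6,0,-0.5,0],
    [0.6,0,-0.5,0],
    [0.6,0,-0.5,0]
  ]
}}

```text
time_s: 4.8
tcp_pos: [0.2596, 0.8318, 0.3944]
orientation: [-2.472, -1.716, -0.236]
wrist_force: [0.0, 1.1, -0.0]
gripper_width: 0.0854
finger_force: 0.0
```

```bash
python3 -c "
from cell import r
from scipy.spatial.transform import Rotation as R
o=r.get_obs();print(o['q'],R.from_rotvec(o['orientation']).as_matrix().round(3))"
```

```text
[1.1725885  0.83636217 0.12112821 0.0219297  1.98591316 1.54082941] [[ 0.344  0.937  0.058]
 [ 0.918 -0.349  0.189]
 [ 0.197 -0.012 -0.98 ]]
```

Emit:
{"op": "step_arm", "data": {
  "increments": [
    [0.7,0,-0.5,0],
    [0.7,0,-0.5,0],
    [0.7,0,-0.5,0],
    [0.7,0,-0.5,0],
    [0.7,0,-0.5,0],
    [0.7,0,-0.5,0],
    [0.7,0,-0.5,0]
  ]
}}

```text
time_s: 5.5
tcp_pos: [0.273, 0.8287, 0.5003]
orientation: [-2.341, -1.624, -0.473]
wrist_force: [-0.0, 0.3, 0.8]
gripper_width: 0.0855
finger_force: 0.0
```

```bash
python3 -c "
from cell import r
from scipy.spatial.transform import Rotation as R
o=r.get_obs();print(o['q'],R.from_rotvec(o['orientation']).as_matrix().round(3))"
```

```text
[1.14639134 0.72578244 0.12203969 0.05103733 1.88128502 1.53004937] [[ 0.325  0.938  0.12 ]
 [ 0.856 -0.346  0.385]
 [ 0.402 -0.022 -0.915]]
```

Emit:
{"op": "step_arm", "data": {
  "increments": [
    [0.7,0,-0.3,0],
    [0.7,0,-0.3,0],
    [0.7,0,-0.3,0],
    [0.7,0,-0.3,0],
    [0.7,0,-0.3,0],
    [0.7,0,-0.3,0],
    [0.7,0,-0.3,0]
  ]
}}

```text
time_s: 6.2
tcp_pos: [0.2883, 0.8378, 0.5915]
orientation: [-2.189, -1.517, -0.704]
wrist_force: [0.1, -1.2, -0.5]
gripper_width: 0.0855
finger_force: 0.0
```

```bash
python3 -c "
from cell import r
from scipy.spatial.transform import Rotation as R
o=r.get_obs();print(o['q'],R.from_rotvec(o['orientation']).as_matrix().round(3))"
```

```text
[1.12262954 0.65002713 0.12200569 0.08297097 1.73029355 1.52190233] [[ 0.29   0.939  0.184]
 [ 0.746 -0.342  0.571]
 [ 0.599 -0.029 -0.8  ]]
```

```bash
cat >> h.py <<'E'
def go(*ts):
    """tool-axes shifts (m) of successive grasp-point targets, from where it stands"""
    o=r.get_obs();M=R.from_rotvec(o["orientation"]);g=o["tcp_pos"]+M.apply([0,0,r.grip_depth])
    print("grasp",g.round(4),"axis",M.apply([0,0,1]).round(3),"y",M.apply([0,1,0]).round(3),"w",round(o["gripper_width"],4),"t",o["time_s"],"F",o["wrist_force"].round(1),"q",o["q"].round(2))
    for t in ts:
        d=M.inv().apply(np.array(t)-g);print("->",t,"shift",d.round(4),"len",np.linalg.norm(d).round(3));g=np.array(t)
E
python3 -c "
from h import *
go((.485,.115,.36),(.498,.127,.142),(.516,.184,.062))"
```

```text
grasp [0.2849 0.8272 0.6065] axis [ 0.184  0.571 -0.8  ] y [ 0.939 -0.342 -0.029] w 0.0855 t 6.2 F [ 0.1 -1.2 -0.5] q [1.12 0.65 0.12 0.08 1.73 1.52]
-> (0.485, 0.115, 0.36) shift [-0.6211  0.4387 -0.1726] len 0.78
-> (0.498, 0.127, 0.142) shift [-0.1179  0.0143  0.1837] len 0.219
-> (0.516, 0.184, 0.062) shift [-0.0002 -0.0003  0.0999] len 0.1
```

Emit:
{"op": "step_arm", "data": {
  "increments": [
    [-0.388,0.274,-0.108,0],
    [-0.388,0.274,-0.108,0],
    [-0.388,0.274,-0.108,0],
    [-0.388,0.274,-0.108,0],
    [-0.388,0.274,-0.108,0],
    [-0.388,0.274,-0.108,0],
    [-0.388,0.274,-0.108,0],
    [-0.388,0.274,-0.108,0]
  ]
}}

```text
time_s: 7.0
tcp_pos: [0.3744, 0.5468, 0.496]
orientation: [-2.188, -1.521, -0.705]
wrist_force: [0.7, 0.1, -0.0]
gripper_width: 0.0853
finger_force: 0.0
```

Emit:
{"op": "step_arm", "data": {
  "increments": [
    [-0.388,0.274,-0.108,0],
    [-0.388,0.274,-0.108,0],
    [-0.388,0.274,-0.108,0],
    [-0.388,0.274,-0.108,0],
    [-0.388,0.274,-0.108,0],
    [-0.388,0.274,-0.108,0],
    [-0.388,0.274,-0.108,0],
    [-0.388,0.274,-0.108,0]
  ]
}}

```text
time_s: 7.8
tcp_pos: [0.4755, 0.1907, 0.3742]
orientation: [-2.19, -1.522, -0.705]
wrist_force: [0.7, 0.4, 0.7]
gripper_width: 0.0858
finger_force: 0.0
```

Emit:
{"op": "step_arm", "data": {
  "increments": [
    [-0.236,0.028,0.367,0],
    [-0.236,0.028,0.367,0],
    [-0.236,0.028,0.367,0],
    [-0.236,0.028,0.367,0],
    [-0.236,0.028,0.367,0]
  ]
}}

```text
time_s: 8.3
tcp_pos: [0.4882, 0.2035, 0.1549]
orientation: [-2.191, -1.522, -0.704]
wrist_force: [0.8, 0.3, 0.5]
gripper_width: 0.0855
finger_force: 0.0
```

```bash
python3 - <<'E'
from h import *
go((.516,.184,.062))
s=r.get_image("scene")[:,:,::-1];t=r.get_image("top")[:,:,::-1]
def c(im,x,y,w,h): return cv2.resize(cv2.convertScaleAbs(im[y:y+h,x:x+w],alpha=1.5),(400,400),interpolation=cv2.INTER_CUBIC)
cv2.imwrite("pics/c2.png",np.hstack([c(t,140,140,100,100),c(s,240,130,130,130)]))
E
```

```text
grasp [0.4848 0.1929 0.1699] axis [ 0.185  0.568 -0.802] y [ 0.94  -0.341 -0.025] w 0.0855 t 8.3 F [0.8 0.3 0.5] q [-0.13 -0.06  1.95  0.68  1.21 -0.01]
-> (0.516, 0.184, 0.062) shift [-0.0621  0.0351  0.0873] len 0.113
```

View pics/c2.png

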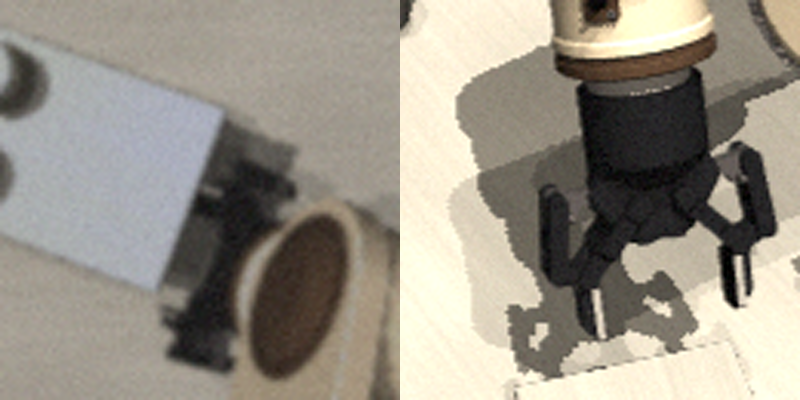

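The wrist stopped short because its speed was limited, and the tool now stands just in front of the shelf edge. In the scene view the fingertips are at about (303,239) and (349.5,229). I'll use them to check the calibration and work out the back-off.

```bash
python3 - <<'E'
from h import *
o=r.get_obs();M=R.from_rotvec(o["orientation"])
for s in(1,-1):
    X=o["tcp_pos"]+M.apply([0,s*.045,-.013]);print(X,proj("scene",X),proj("top",X))
print(proj("top",(.516,.184,.083)),proj("scene",(.536,.235,.15)))
go((.498,.127,.142),(.516,.184,.062))
E
```

```text
[0.52603275 0.18114882 0.16061559] [305.5187672  239.69306134] [191.64160443 187.74085141]
[0.44145851 0.21177909 0.16361324] [348.56199959 228.96449121] [180.92574655 216.85039297]
[195.98694493 192.67087896] [318.43398873 265.43068122]
grasp [0.4827 0.1932 0.1667] axis [ 0.177  0.569 -0.803] y [ 0.94  -0.34  -0.033] w 0.0853 t 8.4 F [-1.2  0.4  1.2] q [-0.13 -0.06  1.96  0.68  1.21 -0.01]
-> (0.498, 0.127, 0.142) shift [-0.0598  0.0377 -0.0151] len 0.072
-> (0.516, 0.184, 0.062) shift [0.0004 0.0002 0.0999] len 0.1
```

Emit:
{"op": "step_arm", "data": {
  "increments": [
    [-0.2,0.126,-0.05,0],
    [-0.2,0.126,-0.05,0],
    [-0.2,0.126,-0.05,0],
    [0,0,0,0]
  ],
  "jaw": 0
}}

```text
time_s: 8.8
tcp_pos: [0.505, 0.1352, 0.1329]
orientation: [-2.192, -1.521, -0.704]
wrist_force: [0.0, -0.1, 0.9]
gripper_width: 0.0427
finger_force: 0.0
```

```bash
python3 -c "
from h import *
go((.516,.184,.062))"
```

```text
grasp [0.5015 0.1246 0.1479] axis [ 0.185  0.567 -0.802] y [ 0.939 -0.342 -0.025] w 0.0427 t 8.8 F [ 0.  -0.1  0.9] q [-0.28  0.    1.94  0.68  1.25 -0.16]
-> (0.516, 0.184, 0.062) shift [-0.0025 -0.0046  0.1053] len 0.105
```

Emit:
{"op": "step_arm", "data": {
  "increments": [
    [-0.006,-0.012,0.26,0],
    [-0.006,-0.012,0.26,0],
    [-0.006,-0.012,0.26,0],
    [-0.006,-0.012,0.26,0],
    [0,0,0,0]
  ]
}}

```text
time_s: 9.3
tcp_pos: [0.5171, 0.1979, 0.0464]
orientation: [-2.188, -1.522, -0.701]
wrist_force: [-0.4, 0.2, 0.6]
gripper_width: 0.0428
finger_force: 0.0
```

Emit:
{"op": "step_arm", "data": {
  "increments": [
    [0,0,0,0],
    [0,0,0,0],
    [0,0,0,0],
    [0,0,0,0],
    [0,0,0,0]
  ],
  "jaw": -1,
  "grip_force": 80
}}

```text
time_s: 9.8
tcp_pos: [0.5196, 0.1953, 0.0488]
orientation: [-2.192, -1.522, -0.708]
wrist_force: [6.8, 1.3, -0.9]
gripper_width: 0.0168
finger_force: 78.1
```

```bash
python3 -c "
from h import *
c=np.array([-.35,-.937,0])
go((.516,.184,.062))
o=r.get_obs();print(R.from_rotvec(o['orientation']).inv().apply(c*.145))"
```

```text
grasp [0.516  0.1847 0.0638] axis [ 0.188  0.567 -0.802] y [ 0.939 -0.343 -0.022] w 0.0168 t 9.8 F [ 6.8  1.3 -0.9] q [-0.14  0.14  1.99  0.76  1.03 -0.2 ]
-> (0.516, 0.184, 0.062) shift [-0.0016  0.0002  0.001 ] len 0.002
[-0.11630495 -0.00111978 -0.08664159]
```

Emit:
{"op": "step_arm", "data": {
  "increments": [
    [-0.12,0,-0.09,0],
    [-0.12,0,-0.09,0],
    [-0.12,0,-0.09,0],
    [-0.12,0,-0.09,0],
    [-0.12,0,-0.09,0],
    [-0.12,0,-0.09,0]
  ]
}}

```text
time_s: 10.4
tcp_pos: [0.4872, 0.1112, 0.0488]
orientation: [-2.19, -1.521, -0.706]
wrist_force: [-0.4, 12.6, -0.5]
gripper_width: 0.0174
finger_force: 83.7
```

Emit:
{"op": "step_arm", "data": {
  "increments": [
    [-0.12,0,-0.09,0],
    [-0.12,0,-0.09,0],
    [-0.12,0,-0.09,0],
    [-0.12,0,-0.09,0],
    [0,0,0,0]
  ]
}}

```text
time_s: 10.9
tcp_pos: [0.4659, 0.0554, 0.0488]
orientation: [-2.187, -1.52, -0.705]
wrist_force: [-14.9, 9.4, 9.7]
gripper_width: 0.0173
finger_force: 84.9
```

```bash
python3 - <<'E'
from h import *
go((.516,.184,.062))
o=r.get_obs();M=R.from_rotvec(o["orientation"]);g=o["tcp_pos"]+M.apply([0,0,r.grip_depth])
d=np.array([.516,.1847,.0638])-g;print("travel",np.linalg.norm(d),np.degrees(np.arctan2(d[1],d[0])))
E
```

```text
grasp [0.4625 0.0447 0.0638] axis [ 0.183  0.571 -0.8  ] y [ 0.94  -0.34  -0.027] w 0.0173 t 10.9 F [-14.9   9.4   9.7] q [-0.49  0.08  2.06  0.68  1.22 -0.45]
-> (0.516, 0.184, 0.062) shift [0.1184 0.003  0.0907] len 0.149
travel 0.14983947687313937 69.08143002689759
```

Emit:
{"op": "step_arm", "data": {
  "increments": [
    [0,0,0,0],
    [0,0,0,0],
    [0,0,0,0]
  ],
  "jaw": 0.1
}}

```text
time_s: 11.2
tcp_pos: [0.4667, 0.0548, 0.0478]
orientation: [-2.191, -1.522, -0.703]
wrist_force: [0.8, -0.6, -0.6]
gripper_width: 0.0472
finger_force: 0.0
```

Emit:
{"op": "step_arm", "data": {
  "increments": [
    [0,0,-0.25,0],
    [0,0,-0.35,0],
    [0,0,-0.4,0],
    [0,0,-0.4,0],
    [0,0,-0.4,0],
    [0,0,-0.4,0]
  ],
  "jaw": 1
}}

```text
time_s: 11.8
tcp_pos: [0.4255, -0.0707, 0.2253]
orientation: [-2.19, -1.522, -0.701]
wrist_force: [0.7, -0.3, -0.6]
gripper_width: 0.0855
finger_force: 0.0
```

```bash
python3 - <<'E'
from h import *
go()
s=r.get_image("scene")[:,:,::-1];t=r.get_image("top")[:,:,::-1]
cv2.imwrite("pics/s3.png",s);cv2.imwrite("pics/t3.png",t)
def c(im,x,y,w,h): return cv2.resize(cv2.convertScaleAbs(im[y:y+h,x:x+w],alpha=1.5),(400,400),interpolation=cv2.INTER_CUBIC)
cv2.imwrite("pics/c3.png",np.hstack([c(t,160,140,80,80),c(s,230,130,130,130)]))
E
```

```text
grasp [ 0.4221 -0.0813  0.2403] axis [ 0.183  0.568 -0.803] y [ 0.94  -0.34  -0.027] w 0.0855 t 11.8 F [ 0.7 -0.3 -0.6] q [-0.78 -0.09  1.82  0.57  1.7  -0.43]
```

View pics/c3.png

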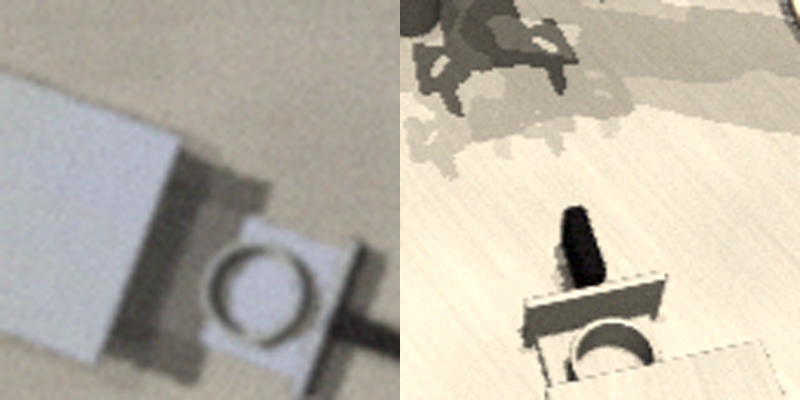

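The crop shows the holder out. The ring rim is centred at top pixel ≈(211.8,199.2). The plate-top corners are at top (231.4,187.6) and (220,219), and in the scene at (270.6,227.5) and (316.1,218.4). Next I'll refine the bottle and ring positions.

```bash
python3 - <<'E'
from h import *
np.set_printoptions(precision=4,suppress=True)
s=cv2.imread("pics/scene0.png").astype(int);sub=s[165:225,150:192]
hsv=cv2.cvtColor(sub.astype(np.uint8),cv2.COLOR_BGR2HSV)
m=((sub.max(2)<95)&(hsv[:,:,1]<70)).astype(np.uint8)
n,l,st,ce=cv2.connectedComponentsWithStats(m);k=1+st[1:,4].argmax();m=l==k
for v in range(0,60,4):
    x=np.where(m[v])[0]
    if len(x):print(v+165,x.min()+150,x.max()+150,(x.min()+x.max())/2+150)
for X in((.681,-.128),(.684,-.124),(.679,-.131)):
    print(X,[proj("scene",(*X,z)) for z in(0,.05,.095,.14)],proj("top",(*X,.14)))
print("plate mid",tri((293.4,222.9),(225.7,203.3)),plane("top",225.7,203.3,.068),plane("scene",293.4,222.9,.068))
ca=np.array([.35,.937,0]);print("ring top view",plane("top",211.8,199.2,.055),"from plate",plane("scene",293.4,222.9,.068)+.051*ca,plane("top",225.7,203.3,.068)+.051*ca, "from grip", np.array([.4625,.0447,0])+.097*ca,"from caddy",np.array([.535,.235,0])-.095*ca)
E
```

```text
185 176 176 176.0
189 174 177 175.5
193 158 178 168.0
197 159 179 169.0
201 161 181 171.0
205 162 182 172.0
209 163 182 172.5
213 165 181 173.0
217 168 177 172.5
(0.681, -0.128) [array([174.1811, 211.2304]), array([170.952 , 200.2451]), array([167.8112, 189.5602]), array([164.4207, 178.0256])] [296.2478 135.0193]
(0.684, -0.124) [array([173.8809, 212.9095]), array([170.6303, 201.9617]), array([167.4678, 191.3108]), array([164.0531, 179.8104])] [294.8855 134.0472]
(0.679, -0.131) [array([174.3178, 210.0243]), array([171.1009, 199.0124]), array([167.9725, 188.3032]), array([164.5959, 176.7443])] [297.2686 135.6658]
plate mid (array([0.4811, 0.0944, 0.0616]), np.float64(0.003058614263787741)) [0.4821 0.0926 0.068 ] [0.4826 0.0981 0.068 ]
ring top view [0.4961 0.1388 0.055 ] from plate [0.5005 0.1459 0.068 ] [0.4999 0.1404 0.068 ] from grip [0.4965 0.1356 0.    ] from caddy [0.5018 0.146  0.    ]
```

```bash
python3 -c "
from h import *
go((.657,-.202,.215),(.657,-.202,.199),(.681,-.128,.095))"
```

```text
grasp [ 0.4232 -0.0832  0.2423] axis [ 0.187  0.564 -0.804] y [ 0.939 -0.342 -0.022] w 0.0855 t 11.9 F [ 0.5 -0.4  0.5] q [-0.78 -0.09  1.82  0.57  1.7  -0.43]
-> (0.657, -0.202, 0.215) shift [-0.0382  0.2609 -0.0014] len 0.264
-> (0.657, -0.202, 0.199) shift [-0.0095  0.0003  0.0129] len 0.016
-> (0.681, -0.128, 0.095) shift [ 0.0007 -0.0005  0.1299] len 0.13
```

Emit:
{"op": "step_arm", "data": {
  "increments": [
    [-0.055,0.37,0,0],
    [-0.055,0.37,0,0],
    [-0.055,0.37,0,0],
    [-0.055,0.37,0,0],
    [-0.055,0.37,0,0],
    [-0.055,0.37,0,0],
    [-0.055,0.37,0,0],
    [0,0,0,0]
  ]
}}

```text
time_s: 12.7
tcp_pos: [0.6608, -0.1876, 0.1906]
orientation: [-2.189, -1.519, -0.7]
wrist_force: [-0.3, -0.9, -0.2]
gripper_width: 0.0853
finger_force: 0.0
```

```bash
python3 -c "
from h import *
go((.657,-.202,.199),(.681,-.128,.095))"
```

```text
grasp [ 0.6574 -0.1983  0.2056] axis [ 0.181  0.57  -0.802] y [ 0.94 -0.34 -0.03] w 0.0853 t 12.7 F [-0.3 -0.9 -0.2] q [-0.66  0.47  1.23  0.6   1.67 -0.31]
-> (0.657, -0.202, 0.199) shift [-0.0069  0.0011  0.0031] len 0.008
-> (0.681, -0.128, 0.095) shift [0.0002 0.0005 0.1299] len 0.13
```

Emit:
{"op": "step_arm", "data": {
  "increments": [
    [-0.07,0.01,0.27,0],
    [0,0,0.27,0],
    [0,0,0.27,0],
    [0,0,0.26,0],
    [0,0,0.26,0],
    [0,0,0,0]
  ]
}}

```text
time_s: 13.3
tcp_pos: [0.6805, -0.1141, 0.0798]
orientation: [-2.186, -1.52, -0.698]
wrist_force: [-0.4, -0.3, -0.6]
gripper_width: 0.0852
finger_force: 0.0
```

```bash
python3 - <<'E'
from h import *
go((.681,-.128,.095))
s=r.get_image("scene")[:,:,::-1];t=r.get_image("top")[:,:,::-1]
def c(im,x,y,w,h): return cv2.resize(cv2.convertScaleAbs(im[y:y+h,x:x+w],alpha=1.5),(400,400),interpolation=cv2.INTER_CUBIC)
cv2.imwrite("pics/c4.png",np.hstack([c(t,260,95,80,80),c(s,120,120,110,110)]))
E
```

```text
grasp [ 0.6771 -0.1248  0.0948] axis [ 0.178  0.571 -0.802] y [ 0.94  -0.338 -0.032] w 0.0852 t 13.3 F [-0.4 -0.3 -0.6] q [-0.56  0.53  1.39  0.62  1.44 -0.35]
-> (0.681, -0.128, 0.095) shift [-0.0012  0.0047 -0.0013] len 0.005
```

View pics/c4.png

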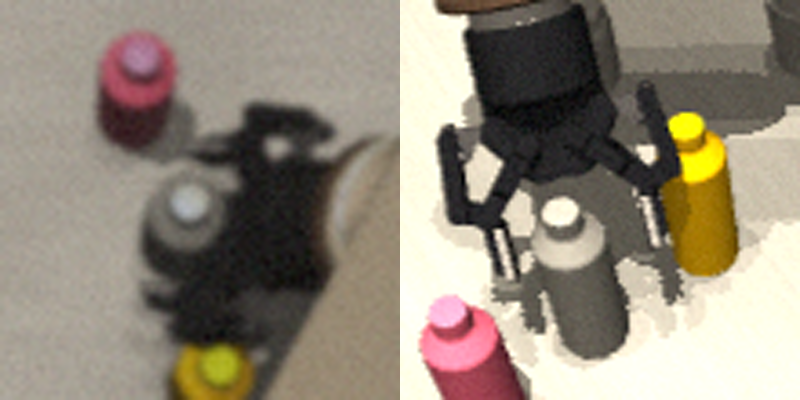

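The scene crop shows the bottle between the open fingers, with the finger midpoint about 4–5 mm on the yellow bottle's side. That agrees with the pose error, so I'll shift +y and close.

Emit:
{"op": "step_arm", "data": {
  "increments": [
    [-0.01,0.05,0,0],
    [0,0,0,0]
  ]
}}

```text
time_s: 13.6
tcp_pos: [0.6867, -0.1203, 0.0829]
orientation: [-2.191, -1.522, -0.703]
wrist_force: [-0.9, 0.5, -0.4]
gripper_width: 0.0854
finger_force: 0.0
```

Emit:
{"op": "step_arm", "data": {
  "increments": [
    [0,0,0,0],
    [0,0,0,0],
    [0,0,0,0],
    [0,0,0,0],
    [0,0,0,0]
  ],
  "jaw": -1,
  "grip_force": 50
}}

```text
time_s: 14.1
tcp_pos: [0.6863, -0.1192, 0.0824]
orientation: [-2.19, -1.522, -0.703]
wrist_force: [0.1, -1.2, 5.2]
gripper_width: 0.0468
finger_force: 52.1
```

```bash
python3 - <<'E'
from h import *
g=(.681,-.128,.095)
go(g)
print(R.from_rotvec(r.get_obs()["orientation"]).inv().apply([0,0,.2]))
E
```

```text
grasp [ 0.6829 -0.1298  0.0974] axis [ 0.183  0.568 -0.802] y [ 0.94  -0.34  -0.026] w 0.0468 t 14.1 F [ 0.1 -1.2  5.2] q [-0.56  0.53  1.37  0.62  1.45 -0.35]
-> (0.681, -0.128, 0.095) shift [-0.0006 -0.0023  0.0026] len 0.004
[ 0.11932752 -0.00528144 -0.16041524]
```

Emit:
{"op": "step_arm", "data": {
  "increments": [
    [0.15,-0.007,-0.2,0],
    [0.18,-0.008,-0.24,0],
    [0.18,-0.008,-0.24,0],
    [0.18,-0.008,-0.24,0],
    [0.18,-0.008,-0.24,0],
    [0,0,0,0]
  ]
}}

```text
time_s: 14.7
tcp_pos: [0.6871, -0.1189, 0.2311]
orientation: [-2.191, -1.526, -0.706]
wrist_force: [0.8, -0.4, -1.6]
gripper_width: 0.0467
finger_force: 51.9
```

```bash
python3 - <<'E'
from h import *
go((.499,.141,.235))
E
```

```text
grasp [ 0.6836 -0.1294  0.2461] axis [ 0.186  0.566 -0.803] y [ 0.94  -0.34  -0.022] w 0.0467 t 14.7 F [ 0.8 -0.4 -1.6] q [-0.56  0.43  1.21  0.62  1.66 -0.2 ]
-> (0.499, 0.141, 0.235) shift [ 0.1438 -0.2653  0.1277] len 0.328
```

Emit:
{"op": "step_arm", "data": {
  "increments": [
    [0.1,-0.2,0.1,0],
    [0.16,-0.295,0.142,0],
    [0.16,-0.295,0.142,0],
    [0.16,-0.295,0.142,0],
    [0.16,-0.295,0.142,0],
    [0.16,-0.295,0.142,0],
    [0.16,-0.295,0.142,0],
    [0.16,-0.295,0.142,0]
  ]
}}

```text
time_s: 15.5
tcp_pos: [0.5272, 0.1131, 0.2169]
orientation: [-2.19, -1.521, -0.7]
wrist_force: [0.2, 0.9, -1.8]
gripper_width: 0.0464
finger_force: 52.0
```

Emit:
{"op": "step_arm", "data": {
  "increments": [
    [0.16,-0.295,0.142,0],
    [0.06,-0.09,0.04,0],
    [0,0,0,0],
    [0,0,0,0]
  ]
}}

```text
time_s: 15.9
tcp_pos: [0.5024, 0.1515, 0.2173]
orientation: [-2.19, -1.522, -0.701]
wrist_force: [-0.1, 0.1, -2.0]
gripper_width: 0.0469
finger_force: 52.2
```

```bash
python3 - <<'E'
from h import *
go((.499,.141,.235))
s=r.get_image("scene")[:,:,::-1];t=r.get_image("top")[:,:,::-1]
cv2.imwrite("pics/s5.png",s);cv2.imwrite("pics/t5.png",t)
def c(im,x,y,w,h): return cv2.resize(cv2.convertScaleAbs(im[y:y+h,x:x+w],alpha=1.5),(400,400),interpolation=cv2.INTER_CUBIC)
cv2.imwrite("pics/c5.png",np.hstack([c(t,160,140,80,80),c(s,250,140,100,100)]))
E
```

```text
grasp [0.499  0.1409 0.2323] axis [ 0.182  0.568 -0.802] y [ 0.94  -0.34  -0.027] w 0.0469 t 15.9 F [-0.1  0.1 -2. ] q [-0.24 -0.08  1.84  0.65  1.38 -0.01]
-> (0.499, 0.141, 0.235) shift [ 0.0017 -0.0001 -0.0021] len 0.003
```

View pics/c5.png

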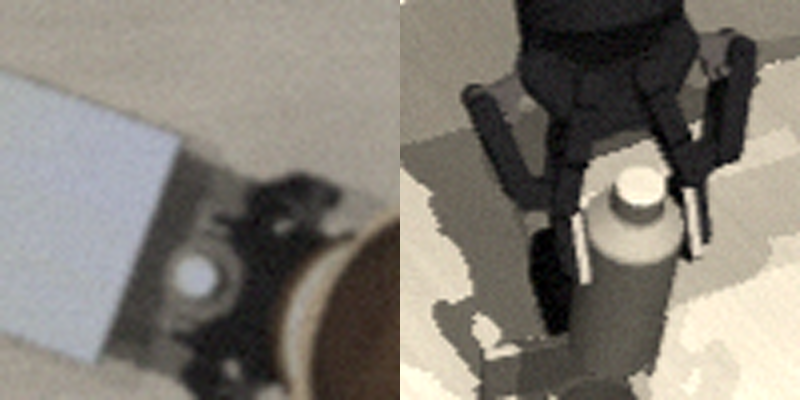

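The top crop shows the cap at (198.8,195.4), and the scene crop shows it at (309.5,186.5) with the bottle hanging upright. I'll compare that with the ring in the same two views.

```bash
python3 - <<'E'
from h import *
np.set_printoptions(precision=4,suppress=True)
cz=.277
print("cap",tri((309.5,186.5),(198.8,195.4)),plane("top",198.8,195.4,cz),plane("scene",309.5,186.5,cz))
print("ring",tri((298.7,245.7),(211.8,199.2)),plane("top",211.8,199.2,.055),plane("scene",298.7,245.7,.055))
c=plane("scene",309.5,186.5,cz)
for z in(.277,.247,.2,.17,.15,.137):print(z,proj("scene",(c[0],c[1],z)))
# ring in top image: circle fit on rim edges; plate corners checks
t=cv2.imread("pics/t3.png")[178:222,198:230];g=cv2.resize(cv2.cvtColor(t,cv2.COLOR_BGR2GRAY),None,fx=8,fy=8,interpolation=cv2.INTER_CUBIC)
print(cv2.HoughCircles(g,cv2.HOUGH_GRADIENT,1.5,60,param1=60,param2=25,minRadius=60,maxRadius=110))
# scene: bottle silhouette vs rows
s=cv2.imread("pics/s5.png")
for v in range(204,232,4):print(v,s[v,286:326].max(1))
E
```

```text
cap (array([0.4977, 0.139 , 0.2697]), np.float64(0.00013157104326536327)) [0.4974 0.1376 0.277 ] [0.5016 0.1427 0.277 ]
ring (array([0.497 , 0.1409, 0.0397]), np.float64(0.0008877407250225112)) [0.4961 0.1388 0.055 ] [0.5035 0.1461 0.055 ]
0.277 [309.5 186.5]
0.247 [307.6934 195.888 ]
0.2 [305.0846 209.4448]
0.17 [303.5459 217.4409]
0.15 [302.5697 222.5137]
0.137 [301.9551 225.7072]
None
204 [ 11   1   8   9  27  27  26  24 106 141 148  70  43  49  52  70  90 106
 113 126 132 142 141 141 145 143 139 132 125 111  83  63  55  60  59  22
  14  81  84 104]
208 [  9   4   8  10   9  15  25  26  51 133 153 102  52  50  50  55  56  57
  60  57  58  63  64  63  65  63  59  64  60  60  57  53  61 115 130 128
 129 129 131 128]
212 [  4   6  10   9  13  15  10  27  37  37  40  47  46  55  54  55  55  58
  58  56  59  60  61  65  62  61  61  61  61  58  56  65 120 129 129 132
 132 129 122 128]
216 [  0   3   2   6   7   5  18  28  34  41  42  48  51  52  56  59  59  58
  60  61  62  62  64  60  62  59  56  56  57  54  63 122 133 151 155 155
 168 167 172 169]
220 [ 25   0   7   7  11   9  25  37  39  46  46  51  52  59  59  57  59  61
  59  64  66  62  66  67  60  58  56  58  57  65 109 150 156 155 160 173
 172 172 170 170]
224 [ 72  55  55  52  59  52  39  38  46  46  52  49  57  53  61  61  58  64
  63  62  63  66  62  63  60  59  58  55  52  99 151 160 161 163 171 174
 175 176 171 172]
228 [ 46  49  44  53  48  53  49  43  44  44  52  56  58  59  63  59  66  63
  64  65  61  61  60  58  54  55  53  54  72 145 158 159 162 161 160 158
 163 164 161 162]
```

```bash
python3 - <<'E'
from h import *
go((.4997,.1432,.170),(.4997,.1432,.140),(.4997,.1432,.116))
E
```

```text
grasp [0.4993 0.1405 0.2323] axis [ 0.182  0.568 -0.802] y [ 0.94  -0.341 -0.028] w 0.0467 t 16.0 F [-0.4 -0.1 -1.4] q [-0.25 -0.08  1.84  0.65  1.39 -0.01]
-> (0.4997, 0.1432, 0.17) shift [-0.035   0.0012  0.0516] len 0.062
-> (0.4997, 0.1432, 0.14) shift [-0.0179  0.0008  0.0241] len 0.03
-> (0.4997, 0.1432, 0.116) shift [-0.0143  0.0007  0.0193] len 0.024
```

Emit:
{"op": "step_arm", "data": {
  "increments": [
    [-0.07,0.002,0.103,0],
    [-0.07,0.002,0.103,0],
    [-0.07,0.002,0.103,0],
    [-0.07,0.002,0.103,0],
    [-0.07,0.002,0.103,0],
    [0,0,0,0],
    [0,0,0,0]
  ]
}}

```text
time_s: 16.7
tcp_pos: [0.5023, 0.1548, 0.1553]
orientation: [-2.189, -1.521, -0.701]
wrist_force: [-0.2, -0.4, -2.5]
gripper_width: 0.0465
finger_force: 52.2
```

```bash
python3 - <<'E'
from h import *
go((.4997,.1432,.140))
s=r.get_image("scene")[:,:,::-1];t=r.get_image("top")[:,:,::-1]
def c(im,x,y,w,h): return cv2.resize(cv2.convertScaleAbs(im[y:y+h,x:x+w],alpha=1.7),(400,400),interpolation=cv2.INTER_CUBIC)
cv2.imwrite("pics/c6.png",np.hstack([c(t,180,160,60,60),c(s,265,190,70,70)]))
E
```

```text
grasp [0.4989 0.1441 0.1703] axis [ 0.182  0.569 -0.802] y [ 0.94  -0.34  -0.028] w 0.0465 t 16.7 F [-0.2 -0.4 -2.5] q [-0.24 -0.03  1.92  0.67  1.27 -0.09]
-> (0.4997, 0.1432, 0.14) shift [-0.0186  0.0019  0.0239] len 0.03
```

View pics/c6.png

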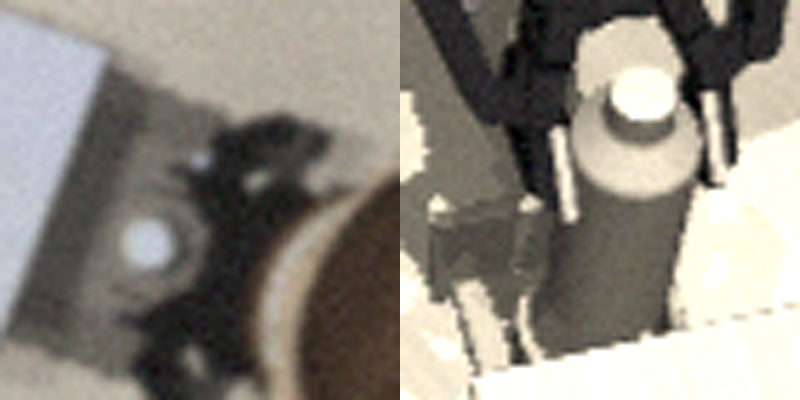

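The scene crop shows the bottle's lower end centred over the ring, with the rim's left and right edges at about (287) and (315) and the bottle near 301. I'll descend gently from here.

Emit:
{"op": "step_arm", "data": {
  "increments": [
    [-0.045,0.003,0.06,0],
    [-0.045,0.003,0.06,0],
    [-0.045,0.003,0.06,0],
    [-0.045,0.003,0.06,0],
    [0,0,0,0]
  ]
}}

```text
time_s: 17.3
tcp_pos: [0.5023, 0.1545, 0.1242]
orientation: [-2.189, -1.52, -0.7]
wrist_force: [0.7, 0.6, -2.2]
gripper_width: 0.0465
finger_force: 52.3
```

```bash
python3 - <<'E'
from h import *
go((.4997,.1432,.116))
E
```

```text
grasp [0.4989 0.1439 0.1392] axis [ 0.181  0.569 -0.802] y [ 0.94  -0.34  -0.029] w 0.0465 t 17.3 F [ 0.7  0.6 -2.2] q [-0.24  0.01  1.95  0.69  1.22 -0.14]
-> (0.4997, 0.1432, 0.116) shift [-0.0141  0.0017  0.0184] len 0.023
```

No contact force, and the bottle's underside is already below the rim.

Emit:
{"op": "step_arm", "data": {
  "increments": [
    [-0.036,0,0.047,0],
    [-0.036,0,0.047,0],
    [-0.036,0,0.047,0],
    [-0.024,0,0.032,0],
    [0,0,0,0],
    [0,0,0,0]
  ]
}}

```text
time_s: 17.9
tcp_pos: [0.5019, 0.1544, 0.1035]
orientation: [-2.19, -1.521, -0.701]
wrist_force: [2.1, 1.8, -3.4]
gripper_width: 0.0467
finger_force: 52.3
```

```bash
python3 - <<'E'
from h import *
go((.4997,.1432,.114))
E
```

```text
grasp [0.4985 0.1438 0.1185] axis [ 0.182  0.569 -0.802] y [ 0.94  -0.34  -0.028] w 0.0467 t 17.9 F [ 2.1  1.8 -3.4] q [-0.24  0.03  1.98  0.7   1.18 -0.17]
-> (0.4997, 0.1432, 0.114) shift [-0.0028  0.0014  0.0035] len 0.005
```

Emit:
{"op": "step_arm", "data": {
  "increments": [
    [-0.012,0,0.016,0],
    [0,0,0,0]
  ]
}}

```text
time_s: 18.1
tcp_pos: [0.502, 0.1544, 0.1017]
orientation: [-2.19, -1.522, -0.702]
wrist_force: [2.2, 1.0, -1.8]
gripper_width: 0.0465
finger_force: 52.4
```

Emit:
{"op": "step_arm", "data": {
  "increments": [
    [-0.012,0,0.016,0],
    [0,0,0,0]
  ]
}}

```text
time_s: 18.3
tcp_pos: [0.5022, 0.1547, 0.1004]
orientation: [-2.189, -1.522, -0.703]
wrist_force: [-0.3, 2.7, 8.5]
gripper_width: 0.0469
finger_force: 53.1
```

Floor contact, so I'll release and back off.

Emit:
{"op": "step_arm", "data": {
  "increments": [
    [0,0,0,0],
    [0,0,0,0],
    [0,0,0,0],
    [0,0,0,0]
  ],
  "jaw": 1
}}

```text
time_s: 18.7
tcp_pos: [0.5017, 0.1544, 0.0995]
orientation: [-2.19, -1.521, -0.701]
wrist_force: [0.0, 0.2, 0.4]
gripper_width: 0.0854
finger_force: 0.0
```

Emit:
{"op": "step_arm", "data": {
  "increments": [
    [0,0,-0.15,0],
    [0,0,-0.25,0],
    [0,0,-0.35,0],
    [0,0,-0.4,0],
    [0,0,-0.4,0],
    [0,0,-0.4,0],
    [0,0,0,0]
  ]
}}

```text
time_s: 19.4
tcp_pos: [0.467, 0.0412, 0.2597]
orientation: [-2.193, -1.524, -0.706]
wrist_force: [0.4, 0.7, -0.1]
gripper_width: 0.0854
finger_force: 0.0
```

```bash
python3 - <<'E'
from h import *
go()
s=r.get_image("scene")[:,:,::-1];t=r.get_image("top")[:,:,::-1]
f=lambda im:cv2.resize(im,(400,300))
def c(im,x,y,w,h): return cv2.resize(cv2.convertScaleAbs(im[y:y+h,x:x+w],alpha=1.6),(400,300),interpolation=cv2.INTER_CUBIC)
cv2.imwrite("pics/c7.png",np.vstack([np.hstack([f(t),f(s)]),np.hstack([c(t,170,150,80,60),c(s,250,180,100,75)])]))
E
```

```text
grasp [0.4635 0.0306 0.2747] axis [ 0.187  0.566 -0.803] y [ 0.939 -0.342 -0.022] w 0.0854 t 19.4 F [ 0.4  0.7 -0.1] q [-0.51 -0.14  1.8   0.63  1.61 -0.17]
```

View pics/c7.png

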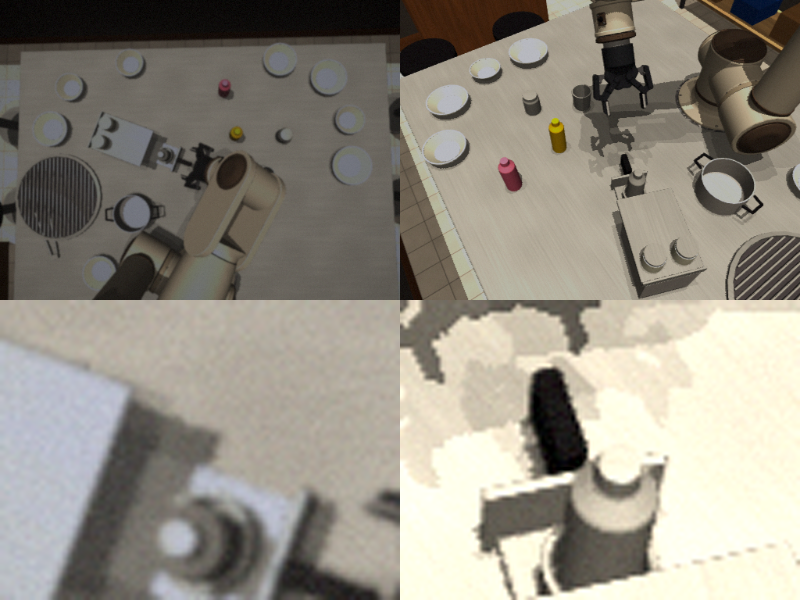

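The bottle stands upright in the ring. The holder's plate corner is still at top pixel (232,188), so it is fully out, and the jar, cup, pot and look-alikes are undisturbed. I'll hand it in.

```bash
python3 -c "
from cell import r
print(r.sign_off())"
```

```text
the job is handed in; nothing more can be done
None
```

The holder is pulled out to its stop and stays there, the steel sauce bottle stands upright and released in its ring, the jar, cup and pot were not touched, and the job is handed in at about 19.5 s (no verdict was returned).

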